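Make up the wedge kit and the doming kit

TASK

Make up two bench kits. In the long tray pack the two long wooden wedges flat in the big bay, head to tail with their tapered edges facing each other so that they make up a rectangle along the bay, and stand the small lidded pot in the small bay beside them; in the short tray stand the tin of punches inside the round ring and set the brass dome-hollow block in the square bay. Keep the tin upright and leave the spare short wedge where it lies.

Things in the scene. Friction and masses are not known exactly. Their poses are not given: they have to be found in the camera images.
- wedge_1: Long wedge. Light wood wedge lying flat, 120 mm long, 18 thick, 0.1 kg. Origin: underside, mid-length; x from the 20 mm tail (x=-60) to the 44 mm head (x=+60). Edge y=+16 is straight along x; the tapered edge runs from y=-28 at the head to y=-4 at the tail. Grip tab on top, centred over the origin: 24 mm along x, 14 along y, from z=18 to z=46
- wedge_2: Other long wedge, identical. Light wood wedge lying flat, 120 mm long, 18 thick, 0.1 kg. Origin: underside, mid-length; x from the 20 mm tail (x=-60) to the 44 mm head (x=+60). Edge y=+16 is straight along x; the tapered edge runs from y=-28 at the head to y=-4 at the tail. Grip tab on top, centred over the origin: 24 mm along x, 14 along y, from z=18 to z=46
- short_wedge: Spare short wedge, to be left alone: like the long ones but only 80 mm long, 40 mm wide at the head and 24 mm at the tail, 18 mm thick, same grip tab. Origin on the underside under the tab, x towards the head
- small_pot: Small round lidded plastic pot, yellow with a white lid, 44 mm diameter, 40 mm tall, upright. Origin at the centre of its underside, z up. 0.05 kg
- dome_block: Solid brass cube of 40 mm with round hollows in its faces. Origin at the centre of its underside, x and y along its edges. 0.48 kg
- punch_tin: Round open tin holding short steel punches, 55 mm diameter, 62 mm tall to the punch tips (the tin wall is 50 mm high), upright. Origin at the centre of its underside. 0.25 kg
- long_tray: Grey plastic kit tray, fixed to the bench, 212 mm along its y, 96 mm along its x, walls 6 mm thick and 12 mm high, floor 4 mm above the table. Origin on the table under its centre. Two bays, both 84 mm wide in x: the big bay for the wedges, 134 mm long, centre at y = -33 mm; the small bay for the pot, 60 mm long, centre at y = +70 mm
- short_tray: Grey plastic kit tray, fixed, 158 mm along its y, 96 along its x, walls 6 mm thick and 12 high, floor 4 mm above the table. Origin on the table under its centre. Towards -y a ring of 72 mm inner diameter, 10 high, for the tin, centre y = -33; towards +y the square bay for the block, 84 by 60 (y), centre y = +43. (Beware tall drawer cabinets at the back right: world x > 0.58 m, y < -0.05 m)

How it is judged:
By the outcome, as a careful person would: the job done as asked, in the order asked, and still so for the second after the job is handed in, with the robot touching nothing.
It also fails if it takes over 152 s, if anything falls off the work surface, if the arm or the gripper's body presses on something with over 40 N, if the wrist force passes 120 N, or if a joint passes its speed limit or range.

ROBOT

A 7-joint arm with a two-finger parallel gripper is mounted at the origin on a cart in front of the work surface, level with it; the furniture and walls round the work are solid. World frame = base frame: x ahead of the robot, y to its left, z up, the work surface at z = 0. Lengths are in m, angles in rad, forces in N, time in s.
With the tool pointing down it reaches from about 0.4 to 0.85 m from the base axis. Payload 4.5 kg.
Tool frame: the origin (TCP) lies midway between the tips of the shut fingers; the grasp point (between the pads) lies 19 mm behind it (arm.tcp_to_grasp is the distance from the TCP to the grasp point, in m); z points along the fingers, y is the line along which they close (so a half turn about z gives the same grasp; the last joint's range is limited). The gripper opens to 88 mm and grips with 3 to 60 N. Pads are 18 mm wide; open, the fingers measure 123 mm over their backs; the gripper's body (75 mm by 187 mm) begins 45 mm behind the grasp point.
Start: joints at [1.277, 0.689, -0.195, 1.565, 0.157, 0.902, -0.215], TCP at [0.201, -0.592, 0.239] pointing down, gripper open.
Joint ranges: [-3.01, 3.01], [-0.46, 2.08], [-1.47, 1.51], [0.13, 2.56], [-1, 4.14], [0.04, 2.09], [-2.66, 2.66]. Speed limits (rad/s): [2.57, 2.57, 3.14, 3.14, 3.14, 3.14, 3.14].

INTERFACE

Orientations are given as a unit quaternion [w, x, y, z].
In Python, from workcell import arm gives the robot as it stands. The module is installed in compiled form; this text tells all that it offers.
- The arm moves only by the shell command python3 -m pendant 'ROWS' [FORCE]. ROWS is JSON, a list of rows, each a list of 5 numbers: the shift along the tool's x, y, z in units of 50 mm (1.0 is 50 mm), then the turn about the tool's z in degrees, then the opening, from 0 (shut) to 1 (fully open). In form: [[dx, dy, dz, roll, claw], ...]. A call has exactly 10 rows; each row is the pose to reach, as a shift and turn from the pose commanded when the call began, along the tool's axes at that moment; what a row does not reach only later rows make up. A row lasts 1/10 s, in which the tool goes at most 50 mm and 8.59 degrees, less where a joint would pass 70% of its speed; a pose out of reach is approached as far as the arm can. A call with a gripper value outside its range is refused whole. The fingers move at their own pace and stop on an object; FORCE is the grip in N (left out, the last holds). Time passes only in rows, so rows that repeat a pose let the fingers close, or fill a call up. It gives the time, the measured TCP pose, the force, the opening and the grip force at its end, in the units of the state.
- arm.get_state(): the state, without advancing time (a new reading comes with each control period).
- arm.camera(name): name is "scene" or "top" or "wrist"; returns the picture (420x560x3 uint8, red, green, blue); there is no depth.
- arm.camera_model(name): a dict with "camera_matrix" (3x3 intrinsics, pixels), "position" and "rotation" of the camera in the world. Camera axes: x right, y up, looking along -z (the intrinsics and any distortion apply to the point x, -y, -z); pixel columns grow to the right and rows downward; lengths in m; the calibration is good to about 2 mm. A picture is of the moment at which its call begins: read the wrist's pose just before it. camera_model takes no time and is no camera call; for the wrist camera it gives the pose at the moment of the call.
- arm.job_done(): hands the job in; it is judged then, once.
The state is a dict: "time_s": time; "joint_pos": joint angles; "joint_velocities": joint speeds; "joint_efforts": joint torques, N m; "eef_pos": TCP position; "eef_rot": TCP orientation; "contact_force": force on the tool from outside, world axes, zero at the start; "moment": the same for the moment, N m; "width": finger opening in m; "grip_force": force on a finger pad.
Only numpy, scipy, OpenCV 4.12 (cv2) and the standard library are available. Lean on these libraries where they do the work, as an engineer would, in place of code of your own. Each camera call takes 0.05 s, during which the arm holds its last target. There are 200 camera calls.

## Working session

There is one attempt and no reset: what is moved stays moved. The work goes in short steps, Python scripts to look and compute and a shell command to move; the robot and the scene stay as the last step left them, time stands still between calls to the robot, and variables do not carry over. Pictures are saved under pics/ and viewed, at most 14 in all, crops included, and the job is handed in when it is done.

```bash
mkdir -p pics; python3 - <<'E'
from workcell import arm
import cv2,numpy as np
np.set_printoptions(precision=4,suppress=True)
s=arm.get_state();print(s['time_s'],s['eef_pos'],s['eef_rot'],s['width'])
for n in ('top','scene'):
    m=arm.camera_model(n);print(n,m)
    im=arm.camera(n);cv2.imwrite(f'pics/{n}0.png',im[:,:,::-1])
E
```

```text
0.0 [ 0.201  -0.5911  0.2379] [-0.0009  0.9866  0.1632 -0.0002] 0.0881765193928488
top {'camera_matrix': array([[501.7974,   0.    , 271.8705],
       [  0.    , 501.7974, 204.8835],
       [  0.    ,   0.    ,   1.    ]]), 'position': array([0.4836, 0.0354, 1.3933]), 'rotation': array([ 0.7081,  0.0058, -0.0191, -0.7058])}
scene {'camera_matrix': array([[395.5497,   0.    , 281.2765],
       [  0.    , 395.5497, 206.3997],
       [  0.    ,   0.    ,   1.    ]]), 'position': array([-0.0699,  0.3649,  0.7806]), 'rotation': array([-0.4643, -0.1923,  0.3144,  0.8053])}
```

View pics/top0.png

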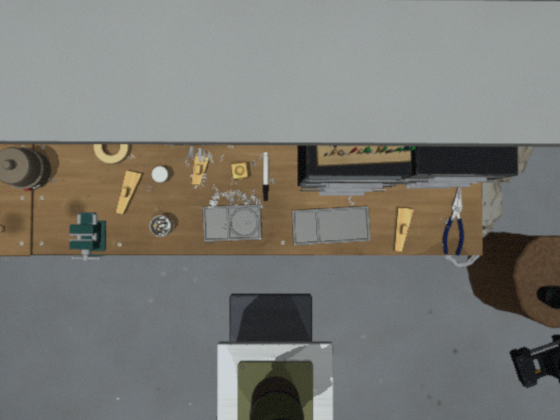

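View pics/scene0.png

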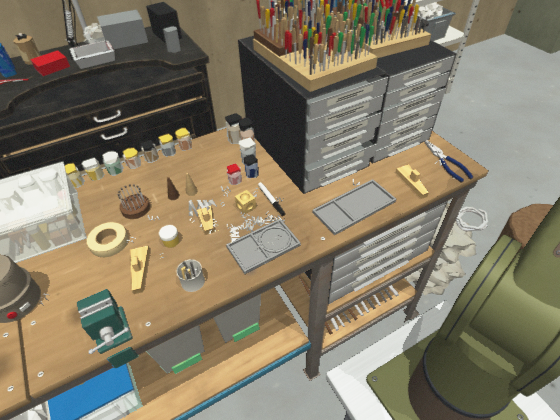

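The top view shows the long tray at px (331,225), the short tray (232,222), the wedges (128,193) and (403,230), the short wedge probably at (200,170), the pot (160,174), the tin (160,226) and the block (240,170). The scene view agrees. An overhead hood hides the back of the bench from x≈0.65 m.

```bash
cat > h.py <<'E'
from workcell import arm
import cv2,numpy as np,json
from scipy.spatial.transform import Rotation as R
np.set_printoptions(precision=4,suppress=True)
def rot(q): return R.from_quat(np.r_[q[1:],q[0]]).as_matrix()
def unproj(m,px,z):
    K=m['camera_matrix'];px=np.atleast_2d(px).astype(float)
    d=np.c_[(px[:,0]-K[0,2])/K[0,0],-(px[:,1]-K[1,2])/K[1,1],-np.ones(len(px))]@rot(m['rotation']).T
    p=np.array(m['position']);return p+d*((z-p[2])/d[:,2])[:,None]
def proj(m,P):
    K=m['camera_matrix'];c=(np.atleast_2d(P)-m['position'])@rot(m['rotation'])
    return np.c_[K[0,2]-K[0,0]*c[:,0]/c[:,2],K[1,2]+K[1,1]*c[:,1]/c[:,2]]
def yaw(): # heading of tool x in world, deg
    r=rot(arm.get_state()['eef_rot']);return np.degrees(np.arctan2(r[1,0],r[0,0]))
def go(x,y,z,yw=None):
    """print shift (units of 50 mm, tool axes) and roll needed"""
    s=arm.get_state();r=rot(s['eef_rot']);d=r.T@(np.array([x,y,z])-s['eef_pos'])/.05
    print('shift',d.round(3),'roll',None if yw is None else round((yaw()-yw+90)%180-90,2),'t',s['time_s'])
def snap(n,name):
    m=arm.camera_model(n);im=arm.camera(n);cv2.imwrite(f'pics/{name}.png',im[:,:,::-1]);return m,im
def blobs(im,lo,hi,amin=30):
    h=cv2.cvtColor(im,cv2.COLOR_RGB2HSV);k=cv2.inRange(h,np.array(lo),np.array(hi))
    c,_=cv2.findContours(k,cv2.RETR_EXTERNAL,cv2.CHAIN_APPROX_NONE)
    return [x for x in c if cv2.contourArea(x)>amin]
E
python3 - <<'E'
from h import *
im=cv2.imread('pics/top0.png')[:,:,::-1].copy();m=arm.camera_model('top')
hsv=cv2.cvtColor(im,cv2.COLOR_RGB2HSV)
for p in [(128,200),(403,225),(200,172),(240,165),(180,200),(160,174),(331,225),(160,226)]: print(p,hsv[p[1],p[0]])
for c in blobs(im,(15,100,170),(30,255,255)):
    P=unproj(m,c[:,0],.018)[:,:2].astype(np.float32)
    r=cv2.minAreaRect(P);print('wood',cv2.boundingRect(c),np.array(r[0]),np.array(r[1]),r[2])
for z,lo,hi,n in [(.04,(0,0,170),(180,60,255),'white'),(.012,(0,0,95),(180,40,150),'grey')]:
    for c in blobs(im,lo,hi,100):
        x,y,w,h=cv2.boundingRect(c)
        if y>140 and y+h<260 and w<120:
            P=unproj(m,c[:,0],z)[:,:2].astype(np.float32);r=cv2.minAreaRect(P);print(n,(x,y,w,h),np.array(r[0]),np.array(r[1]),r[2])
for p,z in [((160,174),.04),((160,226),.05),((240,170),.04),((331,225),.012),((232,222),.012),((403,230),.018),((128,193),.018),((200,170),.018)]: print(p,unproj(m,p,z)[0])
cv2.imwrite('pics/topz.png',cv2.resize(im[140:260,90:490],None,fx=2,fy=2,interpolation=cv2.INTER_CUBIC)[:,:,::-1])
E
```

```text
(128, 200) [ 20 114 174]
(403, 225) [ 19 125 135]
(200, 172) [ 18 124 101]
(240, 165) [ 21 119 171]
(180, 200) [ 18 112 123]
(160, 174) [ 66   6 209]
(331, 225) [ 68   8 136]
(160, 226) [ 27  15 172]
wood (395, 208, 18, 43) [ 0.4674 -0.3453] [0.0375 0.1191] 75.5933609008789
wood (116, 171, 24, 43) [0.5643 0.404 ] [0.0397 0.1163] 77.2704086303711
wood (232, 163, 15, 15) [0.6272 0.1006] [0.038  0.0385] 6.668418884277344
wood (192, 156, 16, 29) [0.6272 0.2098] [0.0352 0.0762] 82.09102630615234
white (152, 167, 15, 15) [0.6135 0.3144] [0.0379 0.0376] 0.5948997735977173
grey (69, 233, 27, 9) [0.4432 0.5276] [0.0218 0.0705] 0.9805035591125488
grey (150, 215, 21, 21) [0.4761 0.3159] [0.0548 0.0546] 0.57923823595047
grey (292, 206, 78, 39) [ 0.477  -0.1525] [0.0955 0.2116] 3.4974417686462402
grey (203, 190, 60, 52) [0.5037 0.1178] [0.1372 0.1643] 2.569157361984253
grey (305, 183, 85, 17) [ 0.5716 -0.1984] [0.0443 0.2331] 0.2563817501068115
grey (309, 177, 88, 5) [ 0.6049 -0.2136] [0.0111 0.2416] 0.26069748401641846
(160, 174) [0.6135 0.3117 0.04  ]
(160, 226) [0.4737 0.3082 0.05  ]
(240, 170) [0.6254 0.0965 0.04  ]
(331, 225) [ 0.4775 -0.1537  0.012 ]
(232, 222) [0.4849 0.119  0.012 ]
(403, 230) [ 0.4643 -0.3514  0.018 ]
(128, 193) [0.5632 0.4027 0.018 ]
(200, 170) [0.6272 0.2071 0.018 ]
```

View pics/topz.png

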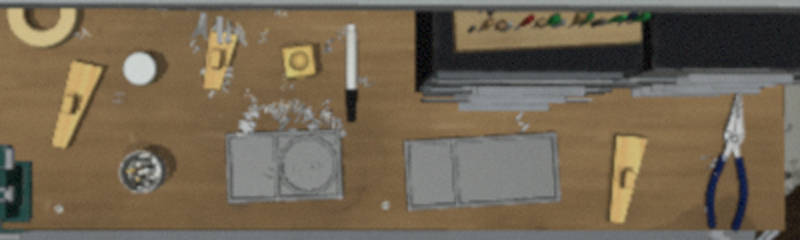

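The enlarged crop shows wedge_2 at crop px (626,178) with its head towards +x. Wedge_1 is at (76,103), also head up, and the short wedge at (217,58) has cuttings around it. Sizes match (119, 116 and 76 mm). I'll go to wedge_2 first.

```bash
python3 -m pendant '[[6.6,-2.96,0,80,1],[6.6,-2.96,0,80,1],[6.6,-2.96,0,80,1],[6.6,-2.96,0,80,1],[6.6,-2.96,0,80,1],[6.6,-2.96,0,80,1],[6.6,-2.96,0,80,1],[6.6,-2.96,0,80,1],[6.6,-2.96,0,80,1],[6.6,-2.96,0,80,1]]' && python3 -m pendant '[[0,0,0,36,1],[0,0,0,36,1],[0,0,0,36,1],[0,0,0,36,1],[0,0,0,36,1],[0,0,0,36,1],[0,0,0,36,1],[0,0,0,36,1],[0,0,0,36,1],[0,0,0,36,1]]'
python3 - <<'E'
from h import *
m,im=snap('wrist','w2');print(m);print(arm.get_state()['eef_pos'],yaw(),np.array(arm.get_state()['joint_pos']))
E
```

```text
time_s: 1.1
eef_pos: [0.4666, -0.3441, 0.2382]
eef_rot: [0.0, 0.86, -0.51, -0.001]
contact_force: [-0.5, -1.0, 0.6]
width: 0.0878
grip_force: 0.0
time_s: 2.1
eef_pos: [0.466, -0.3455, 0.2388]
eef_rot: [0.0, -0.661, 0.75, -0.0]
contact_force: [-0.2, 0.4, 0.9]
width: 0.0883
grip_force: 0.0
{'camera_matrix': array([[337.2113,   0.    , 281.8154],
       [  0.    , 337.2113, 202.2373],
       [  0.    ,   0.    ,   1.    ]]), 'position': array([ 0.4568, -0.4219,  0.3854]), 'rotation': array([ 0.062 , -0.0087, -0.1509,  0.9866])}
[ 0.466  -0.3454  0.2388] -97.20505231914846 [ 0.3028  0.6674  0.4476  1.7254 -0.3704  0.8334 -2.3486]
```

View pics/w2.png

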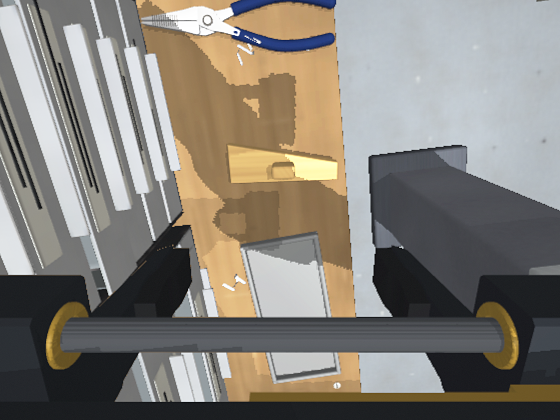

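The wrist picture shows wedge_2 at px (282,165), head to the left (+x), its tab at (283,170), and the long tray below at (290,305).

```bash
cat >> h.py <<'E'
def wedge(m,im,near,lo=(15,90,120),hi=(32,255,255),L=.12,show=None):
    """top-face corners -> origin, head yaw"""
    cs=blobs(im,lo,hi,300);q=proj(m,[[near[0],near[1],.018]])[0]
    c=max(cs,key=lambda c:cv2.pointPolygonTest(c,tuple(map(float,q)),True))
    P=unproj(m,c[:,0],.018)[:,:2].astype(np.float32);hull=cv2.convexHull(P)
    for e in np.arange(.002,.02,.001):
        a=cv2.approxPolyDP(hull,e,True)[:,0]
        if len(a)==4: break
    l=np.linalg.norm(a-np.roll(a,-1,0),axis=1);i=np.argsort(l)  # i[0] tail, i[1] head
    mid=lambda k:(a[k]+a[(k+1)%4])/2
    d=mid(i[1])-mid(i[0])
    # straight edge: left of head direction
    u=d/np.linalg.norm(d);n=np.array([-u[1],u[0]])
    pts=lambda k:sorted([a[k],a[(k+1)%4]],key=lambda p:-(p@n))
    hs,ts=pts(i[1])[0],pts(i[0])[0]
    s=hs-ts;u=s/np.linalg.norm(s);n=np.array([-u[1],u[0]])
    o=(hs+ts)/2-.016*n
    yw=np.degrees(np.arctan2(u[1],u[0]))
    print('corners',a.tolist(),'edges',l*1e3,'origin',o,'headyaw',round(yw,2))
    return o,yw
E
python3 - <<'E'
from h import *
im=cv2.imread('pics/w2.png')[:,:,::-1].copy();m=arm.camera_model('wrist')
h=cv2.cvtColor(im,cv2.COLOR_RGB2HSV)
for p in [(250,160),(320,168),(280,162),(282,172),(250,200),(200,150)]: print(p,h[p[1],p[0]])
o,yw=wedge(m,im,(.46,-.355),lo=(22,100,140))
cv2.imwrite('pics/w2z.png',cv2.resize(im[130:200,210:360],None,fx=4,fy=4)[:,:,::-1])
E
```

```text
(250, 160) [ 20 119 234]
(320, 168) [ 29  68 255]
(280, 162) [ 19 123 131]
(282, 172) [ 20 121 228]
(250, 200) [ 17 113 126]
(200, 150) [ 17 108 149]Traceback (most recent call last):
  File "<stdin>", line 5, in <module>
  File "h.py", line 28, in wedge
    c=max(cs,key=lambda c:cv2.pointPolygonTest(c,tuple(map(float,q)),True))
ValueError: max() iterable argument is empty
```

```bash
sed -i 's/lo=(15,90,120)/lo=(15,50,195)/' h.py; python3 - <<'E'
from h import *
im=cv2.imread('pics/w2.png')[:,:,::-1].copy();m=arm.camera_model('wrist')
cv2.imwrite('pics/w2z.png',cv2.resize(im[130:200,210:360],None,fx=4,fy=4)[:,:,::-1])
o,yw=wedge(m,im,(.47,-.36))
print(proj(m,[[*o,.046]]))
go(*o,.1,yw-90)
E
```

```text
corners [[0.5395352244377136, -0.4881472587585449], [0.5241489410400391, -0.3383910059928894], [0.3984698951244354, -0.3072231113910675], [0.39734145998954773, -0.4666222333908081]] edges [150.5446 129.4861 159.4031 143.8138] origin [ 0.5159 -0.4149] headyaw -84.13
[[221.8979 112.0519]]
shift [ 1.253 -1.165  2.776] roll 76.93 t 2.15
```

View pics/w2z.png

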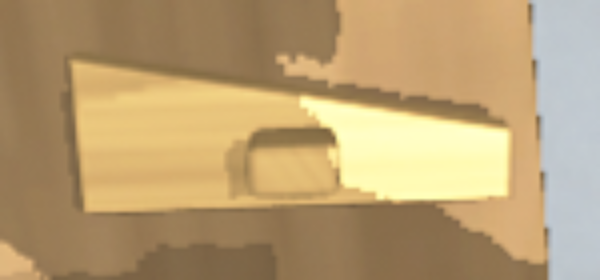

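The crop shows the top-face corners at full-image px (227.5,144.5), (230.8,183), (337,179.3), (337,161.8), and the tab top centre at (283.3,172.5). Moving sunlight breaks up the colour mask, so I use these points.

```bash
cat >> h.py <<'E'
def wpts(m,hs,ts,ht,tt,tab=None,z=.018):
    """head/tail corners on straight and tapered side (px) -> origin, head yaw"""
    a=unproj(m,[hs,ts,ht,tt],z)[:,:2];s=a[0]-a[1];u=s/np.linalg.norm(s);n=np.array([-u[1],u[0]])
    o=(a[0]+a[1])/2-.016*n;yw=np.degrees(np.arctan2(u[1],u[0]))
    print('L',np.linalg.norm(s),'head',np.linalg.norm(a[0]-a[2]),'tail',np.linalg.norm(a[1]-a[3]),'origin',o,'yaw',round(yw,2))
    if tab is not None: print('tab',unproj(m,tab,z+.028)[0])
    return o,yw
E
python3 - <<'E'
from h import *
m=arm.camera_model('wrist')
o,yw=wpts(m,(230.8,183),(337,179.3),(227.5,144.5),(337,161.8),(283.3,172.5))
go(*o,.09,yw-90)
E
```

```text
L 0.1189704170895988 head 0.042963083352502214 tail 0.019783320938664743 origin [ 0.4639 -0.3479] yaw -5.15
tab [ 0.4641 -0.3479  0.046 ]
shift [0.054 0.036 2.975] roll -2.05 t 2.15
```

```bash
python3 -m pendant '[[0.05,0.04,0.8,-2,1],[0.05,0.04,1.6,-2,1],[0.05,0.04,2.2,-2,1],[0.05,0.04,2.6,-2,1],[0.05,0.04,2.8,-2,1],[0.05,0.04,3.0,-2,1],[0.05,0.04,3.1,-2,1],[0.05,0.04,3.2,-2,1],[0.05,0.04,3.3,-2,0.8],[0.05,0.04,3.3,-2,0.7]]' 25 && python3 -m pendant '[[0,0,0.2,0,0.7],[0,0,0.4,0,0.7],[0,0,0.6,0,0.7],[0,0,0.8,0,0.7],[0,0,0.95,0,0.7],[0,0,1.03,0,0.7],[0,0,1.03,0,0],[0,0,1.03,0,0],[0,0,1.03,0,0],[0,0,1.03,0,0]]'
```

```text
time_s: 3.15
eef_pos: [0.4637, -0.3475, 0.0736]
eef_rot: [0.0, -0.674, 0.739, 0.0]
contact_force: [0.9, 0.0, -0.2]
width: 0.0746
grip_force: 0.0
time_s: 4.15
eef_pos: [0.464, -0.3478, 0.0226]
eef_rot: [0.0, -0.674, 0.739, -0.0]
contact_force: [-0.3, -0.1, 0.5]
width: 0.032
grip_force: 0.0
```

```bash
python3 -m pendant '[[0,0,0,0,0],[0,0,0,0,0],[0,0,0,0,0],[0,0,0,0,0],[0,0,-0.1,0,0],[0,0,-0.5,0,0],[0,0,-1,0,0],[0,0,-1.8,0,0],[0,0,-2.4,0,0],[0,0,-2.6,0,0]]' 25 && python3 -m pendant '[[-0.4,0,0,-8,0],[-0.8,0.1,0,-16,0],[-1.2,0.2,0,-24,0],[-1.6,0.2,0,-32,0],[-2,0.3,0,-40,0],[-2.4,0.3,0,-48,0],[-2.8,0.35,0,-56,0],[-3,0.35,0,-64,0],[-3.1,0.35,0,-72,0],[-3.2,0.35,0,-80,0]]' && python3 -m pendant '[[0,0,0,-8,0],[0,0,0,-14,0],[0,0,0,-18,0],[0,0,0,-18,0],[0,0,0,-18,0],[0,0,0,-18,0],[0,0,0,-18,0],[0,0,0,-18,0],[0,0,0,-18,0],[0,0,0,-18,0]]'
python3 - <<'E'
from h import *
m,im=snap('wrist','t1');print(m['position'],yaw(),arm.get_state()['joint_pos'])
E
```

```text
time_s: 5.15
eef_pos: [0.4647, -0.3487, 0.1551]
eef_rot: [0.0, -0.674, 0.739, -0.002]
contact_force: [0.2, -0.1, -0.1]
width: 0.0237
grip_force: 25.0
time_s: 6.15
eef_pos: [0.4602, -0.1858, 0.1514]
eef_rot: [-0.0, 0.992, -0.129, -0.001]
contact_force: [1.0, -0.8, -1.2]
width: 0.024
grip_force: 25.0
time_s: 7.15
eef_pos: [0.4609, -0.1867, 0.1522]
eef_rot: [0.0, 1.0, 0.024, 0.0]
contact_force: [-0.2, -0.3, -2.0]
width: 0.0236
grip_force: 25.0
[ 0.5385 -0.1827  0.2988] 2.7748688349731134 [ 0.3422  0.6647 -0.0804  2.0325  0.1148  0.4484 -1.347 ]
```

View pics/t1.png

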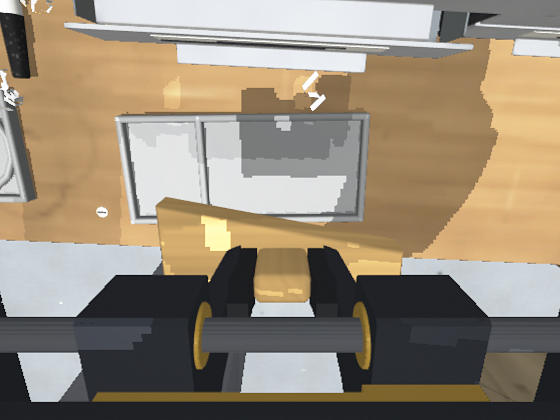

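The picture shows the tray's outer top corners at about (117,116), (369,113) and (131,223). The wedge is held level with its head to the left (+y).

```bash
python3 - <<'E'
from h import *
m=arm.camera_model('wrist')
a=unproj(m,[(117,116),(369,113),(131,223),(362,222)],.012)[:,:2];print(a)
d=a[0]-a[1];print('len',np.linalg.norm(d),'yaw',np.degrees(np.arctan2(-d[0],d[1])),'wid',np.linalg.norm(a[0]-a[2]),np.linalg.norm(a[1]-a[3]))
print('centre',(a[1]+a[2])/2,(a[0]+a[3])/2)
E
```

```text
[[ 0.5164 -0.0473]
 [ 0.529  -0.2548]
 [ 0.4221 -0.0508]
 [ 0.4334 -0.2605]]
len 0.2078345436645885 yaw 3.463224275499788 wid 0.09441944106556871 0.09578411224191521
centre [ 0.4755 -0.1528] [ 0.4749 -0.1539]
```

```bash
python3 -m pendant '[[0,0,0.5,-0.6,0],[0,0,1,-0.6,0],[0,0,1.5,-0.6,0],[0,0,1.9,-0.6,0],[0,0,2.1,-0.6,0],[0,0,2.25,-0.6,0],[0,0,2.35,-0.6,0],[0,0,2.43,-0.6,0],[0,0,2.49,-0.6,0],[0,0,2.5,-0.6,0]]' && python3 -m pendant '[[0,0,0.01,0,0],[0,0,0.01,0,0],[0,0,0.01,0,0.3],[0,0,0.01,0,0.5],[0,0,0.01,0,0.6],[0,0,0.01,0,0.6],[0,0,0,0,0.6],[0,0,-0.5,0,0.6],[0,0,-1.5,0,0.6],[0,0,-2.5,0,0.8]]' && python3 -m pendant '[[0,0,-0.5,0,1],[0,0,-1,0,1],[0,0,-1.5,0,1],[0,0,-1.5,0,1],[0,0,-1.5,0,1],[0,0,-1.5,0,1],[0,0,-1.5,0,1],[0,0,-1.5,0,1],[0,0,-1.5,0,1],[0,0,-1.5,0,1]]'
python3 - <<'E'
from h import *
s=arm.get_state();print(s['eef_pos'],yaw(),s['joint_pos'])
go(.535,.40,.24,70)
E
```

```text
time_s: 8.2
eef_pos: [0.461, -0.1867, 0.0273]
eef_rot: [0.0, 1.0, 0.03, 0.0]
contact_force: [0.1, 0.9, -1.0]
width: 0.0239
grip_force: 25.0
time_s: 9.2
eef_pos: [0.46, -0.1864, 0.1531]
eef_rot: [-0.0, 1.0, 0.03, -0.001]
contact_force: [1.2, 0.2, -0.3]
width: 0.059
grip_force: 0.0
time_s: 10.2
eef_pos: [0.4607, -0.1866, 0.2269]
eef_rot: [-0.0, 1.0, 0.03, -0.0]
contact_force: [0.2, -0.8, 0.1]
width: 0.0881
grip_force: 0.0
[ 0.4607 -0.1866  0.2269] 3.390262863629577 [ 0.365   0.5409 -0.1132  1.9598  0.0968  0.6465 -1.3212]
shift [  2.176 -11.624  -0.261] roll -66.61 t 10.2
```

```bash
python3 -m pendant '[[0.2,-1,-0.2,0,1],[0.5,-2,-0.2,0,1],[0.8,-3,-0.2,0,1],[1,-4,-0.2,0,1],[1.3,-5,-0.2,0,1],[1.5,-5.9,-0.2,0,1],[1.8,-6.8,-0.2,0,1],[2,-7.7,-0.2,0,1],[2.3,-8.6,-0.2,0,1],[2.5,-9.5,-0.2,0,1]]' && python3 -m pendant '[[0,-0.8,0,-8,1],[0,-1.6,0,-16,1],[0,-2.1,0,-24,1],[0,-2.1,0,-32,1],[0,-2.1,0,-40,1],[0,-2.1,0,-48,1],[0,-2.1,0,-56,1],[0,-2.1,0,-64,1],[0,-2.1,0,-72,1],[0,-2.1,0,-73,1]]'
python3 - <<'E'
from h import *
m,im=snap('wrist','w1');s=arm.get_state();print(s['eef_pos'],yaw(),s['joint_pos'])
q=proj(m,[[.5643,.404,.018]])[0].astype(int);print(q)
x0,y0=max(q[0]-75,0),max(q[1]-50,0);print(x0,y0)
big=cv2.resize(im[y0:y0+100,x0:x0+150],None,fx=4,fy=4)
can=np.zeros((400,800,3),np.uint8);can[:big.shape[0],:big.shape[1]]=big;can[:150,600:]=cv2.resize(im,(200,150))
cv2.imwrite('pics/w1z.png',can[:,:,::-1])
E
```

```text
time_s: 11.2
eef_pos: [0.558, 0.2969, 0.237]
eef_rot: [0.0, 1.0, 0.03, 0.0]
contact_force: [-0.2, -0.3, 0.4]
width: 0.0887
grip_force: 0.0
time_s: 12.2
eef_pos: [0.5514, 0.3994, 0.2368]
eef_rot: [-0.0, 0.786, 0.619, -0.0]
contact_force: [1.0, 0.1, -1.7]
width: 0.088
grip_force: 0.0
[0.5514 0.3995 0.2368] 76.3128842626242 [-0.5031  0.7887 -0.3885  1.3716  0.3159  1.0429 -1.1862]
[292 163]
217 113
```

View pics/w1z.png

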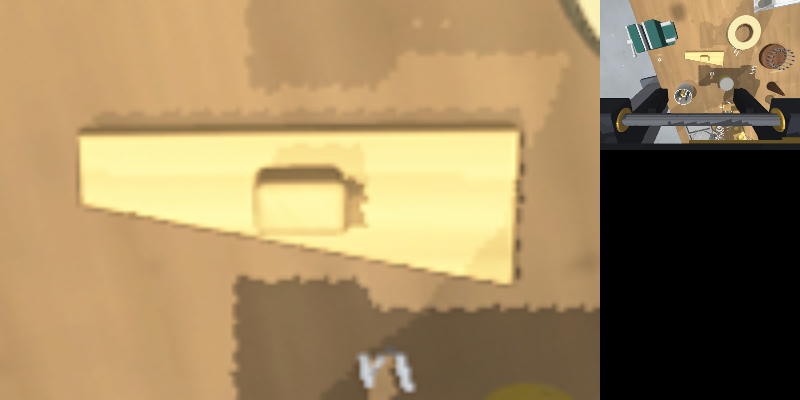

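The crop shows wedge_1 with its head at right. Crop corners are (519,131), (80,133), (511,284), (80,205), and the tab top centre is (301,208).

```bash
python3 - <<'E'
from h import *
m=arm.camera_model('wrist');f=lambda x,y:(217+x/4,113+y/4)
o,yw=wpts(m,f(519,131),f(80,133),f(511,284),f(80,205),f(301,208))
go(*o,.0226,yw+90)
E
```

```text
L 0.11838769375383018 head 0.04248479275449573 tail 0.019679011270334865 origin [0.5643 0.4077] yaw -13.39
tab [0.5643 0.4085 0.046 ]
shift [0.223 0.215 4.284] roll -0.3 t 12.25
```

```bash
python3 - <<'E'
from h import *
m=arm.camera_model('scene');print(unproj(m,[(133,212),(107,240),(172,196)],0.0)); print(unproj(m,[(133,192),(133,205)],0.05))
E
python3 -m pendant '[[0.22,0.21,0.8,-0.3,1],[0.22,0.21,1.6,-0.3,1],[0.22,0.21,2.2,-0.3,1],[0.22,0.21,2.6,-0.3,1],[0.22,0.21,2.8,-0.3,1],[0.22,0.21,3.0,-0.3,1],[0.22,0.21,3.0,-0.3,0.7],[0.22,0.21,3.0,-0.3,0.6],[0.22,0.21,3,-0.3,0.6],[0.22,0.21,3,-0.3,0.6]]'
```

```text
[[ 0.7608  0.3683  0.    ]
 [ 0.6985  0.4517  0.    ]
 [ 0.7655  0.257  -0.    ]]
[[0.7795 0.3486 0.05  ]
 [0.732  0.3615 0.05  ]]
time_s: 13.25
eef_pos: [0.5647, 0.4083, 0.0883]
eef_rot: [0.0, 0.784, 0.62, 0.001]
contact_force: [-0.0, 0.2, 0.9]
width: 0.0583
grip_force: 0.0
```

```bash
python3 -m pendant '[[0,0,0.3,0,0.6],[0,0,0.6,0,0.6],[0,0,0.9,0,0.6],[0,0,1.1,0,0.6],[0,0,1.25,0,0.6],[0,0,1.31,0,0.4],[0,0,1.31,0,0],[0,0,1.31,0,0],[0,0,1.31,0,0],[0,0,1.31,0,0]]' 25 && python3 -m pendant '[[0,0,0,0,0],[0,0,0,0,0],[0,0,0,0,0],[0,0,-0.2,0,0],[0,0,-0.6,0,0],[0,0,-1.2,0,0],[0,0,-2,0,0],[0,0,-2.8,0,0],[0,0,-3.2,0,0],[0,0,-3.2,0,0]]'
python3 - <<'E'
from h import *
go(.4955,-.185,.18,3.4)
E
```

```text
time_s: 14.25
eef_pos: [0.5646, 0.4083, 0.0224]
eef_rot: [-0.0, 0.784, 0.62, 0.001]
contact_force: [-0.3, 0.9, 0.8]
width: 0.0241
grip_force: 25.0
time_s: 15.25
eef_pos: [0.5657, 0.4093, 0.1856]
eef_rot: [-0.0, 0.784, 0.62, 0.003]
contact_force: [-0.3, -0.6, -1.4]
width: 0.0237
grip_force: 25.0
shift [-11.89    1.376   0.053] roll 73.26 t 15.25
```

```bash
python3 -m pendant '[[-0.6,0.1,0,6,0],[-1.4,0.2,0,14,0],[-2.3,0.3,0,22,0],[-3.2,0.4,0,30,0],[-4.1,0.5,0,38,0],[-5,0.6,0,46,0],[-5.9,0.7,0,54,0],[-6.8,0.8,0,62,0],[-7.7,0.9,0,70,0],[-8.4,1,0,73,0]]'
python3 - <<'E'
from h import *
go(.4955,-.185,.18,3.4)
E
```

```text
time_s: 16.25
eef_pos: [0.5138, -0.0157, 0.1804]
eef_rot: [0.001, 1.0, 0.029, -0.002]
contact_force: [-0.0, -0.7, -0.7]
width: 0.0243
grip_force: 25.0
shift [-0.561  3.358  0.016] roll -0.09 t 16.25
```

```bash
python3 - <<'E'
from h import *
m,im=snap('wrist','p1');mt,it=snap('top','p1t')
can=np.zeros((560,800,3),np.uint8);can[:420,:560]=im
can[280:560,500:800]=0
can[420:560,:]=0
c=cv2.resize(it[200:250,285:375],None,fx=5,fy=5);can[310:560,350:800]=c
cv2.imwrite('pics/p1c.png',can[:,:,::-1])
E
```

```text
(no output)
```

View pics/p1c.png

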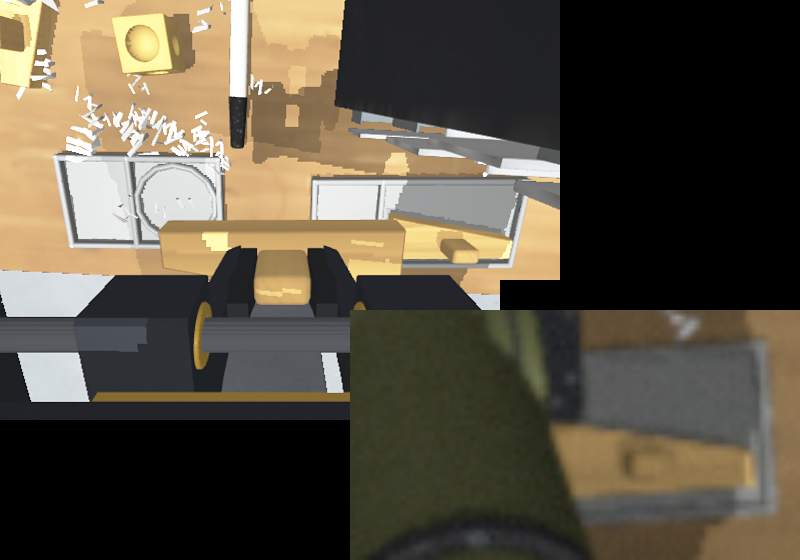

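Wedge_2 lies flat in the bay on the near side, its tail at the right near the wall (tapered edge from px (390,217) to (513,235)). I check this against the expected pose and the clearance to the drawers.

```bash
python3 - <<'E'
from h import *
m=arm.camera_model('wrist')
a=unproj(m,[(390,217),(513,235)],.022)[:,:2];print('seen',a, 'tab',unproj(m,(460,240),.05))
t=np.radians(93.4);u=np.array([np.cos(t),np.sin(t)]);n=np.array([-u[1],u[0]]);o=np.array([.4607,-.1867])
print('exp',o+.06*u-.028*n,o-.06*u-.004*n)
m2=dict(m);m2['position']=np.array([.5385,-.1827,.2988])
for z in (.05,.1,.15): print(z,unproj(m2,[(270,70),(360,70)],z))
E
```

```text
seen [[ 0.4854 -0.1258]
 [ 0.473  -0.2493]] tab [[ 0.4767 -0.1815  0.05  ]]
exp [ 0.4851 -0.1251] [ 0.4683 -0.2464]
0.05 [[ 0.5542 -0.1747  0.05  ]
 [ 0.5575 -0.2366  0.05  ]]
0.1 [[ 0.551  -0.1763  0.1   ]
 [ 0.5537 -0.2258  0.1   ]]
0.15 [[ 0.5479 -0.1779  0.15  ]
 [ 0.5499 -0.2149  0.15  ]]
```

```bash
python3 - <<'E'
from h import *
m=arm.camera_model('wrist');m2=dict(m);m2['position']=np.array([.5385,-.1827,.2988]);mt=arm.camera_model('top')
for z in (0,.02,.04,.06,.08,.12,.16,.2): print(z,unproj(m2,[(180,65),(365,71)],z)[:,:2].ravel(),unproj(mt,[(321,191.5),(362,191.5)],z)[:,:2].ravel())
E
```

```text
0 [ 0.5571 -0.099   0.5608 -0.2517] [ 0.5706 -0.1275  0.5711 -0.2421]
0.02 [ 0.5559 -0.1046  0.5593 -0.247 ] [ 0.5694 -0.1251  0.5698 -0.2381]
0.04 [ 0.5547 -0.1102  0.5578 -0.2424] [ 0.5681 -0.1228  0.5686 -0.2342]
0.06 [ 0.5534 -0.1158  0.5563 -0.2378] [ 0.5669 -0.1205  0.5673 -0.2302]
0.08 [ 0.5522 -0.1214  0.5548 -0.2332] [ 0.5656 -0.1181  0.5661 -0.2262]
0.12 [ 0.5497 -0.1326  0.5518 -0.224 ] [ 0.5631 -0.1134  0.5636 -0.2182]
0.16 [ 0.5472 -0.1438  0.5489 -0.2147] [ 0.5606 -0.1088  0.561  -0.2103]
0.2 [ 0.5447 -0.155   0.5459 -0.2055] [ 0.5581 -0.1041  0.5585 -0.2023]
```

```bash
python3 -m pendant '[[0,0.4,0,0,0],[-0.1,1,0,0,0],[-0.2,1.7,0,0,0],[-0.3,2.4,0,0,0],[-0.4,2.9,0,0,0],[-0.5,3.2,0,0,0],[-0.5,3.36,0,0,0],[-0.5,3.36,0,0,0],[-0.5,3.36,0.2,0,0],[-0.5,3.36,0.5,0,0]]'
python3 - <<'E'
from h import *
m,im=snap('wrist','p2');mt,it=snap('top','p2t');go(.4985,-.185,.027,3.4)
c=cv2.resize(it[190:250,285:375],None,fx=4,fy=4);can=np.zeros((420,800,3),np.uint8);can[:,:560]=im;can[:240,440:]=c
cv2.imwrite('pics/p2c.png',can[:,:,::-1])
E
```

```text
time_s: 17.35
eef_pos: [0.5029, -0.1798, 0.1564]
eef_rot: [-0.0, 0.999, 0.033, 0.001]
contact_force: [-0.6, 0.7, -0.4]
width: 0.0235
grip_force: 25.0
shift [-0.046  0.115  2.553] roll 0.44 t 17.45
```

View pics/p2c.png

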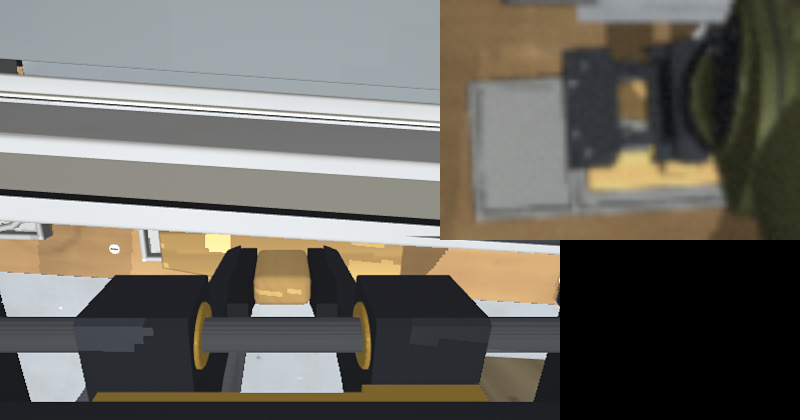

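The wrist picture shows a drawer front and white handles right in front of the camera (rows 75–240), at x ≥ 0.55. The gripper body reaches x ≈ 0.536, so I descend in stages and watch the force.

```bash
python3 -m pendant '[[-0.05,0.11,0.1,0.4,0],[-0.05,0.11,0.3,0.4,0],[-0.05,0.11,0.5,0.4,0],[-0.05,0.11,0.7,0.4,0],[-0.05,0.11,0.9,0.4,0],[-0.05,0.11,1.1,0.4,0],[-0.05,0.11,1.3,0.4,0],[-0.05,0.11,1.4,0.4,0],[-0.05,0.11,1.4,0.4,0],[-0.05,0.11,1.4,0.4,0]]'; python3 -m pendant '[[0,0,0.2,0,0],[0,0,0.3,0,0],[0,0,0.4,0,0],[0,0,0.5,0,0],[0,0,0.6,0,0],[0,0,0.7,0,0],[0,0,0.8,0,0],[0,0,0.8,0,0],[0,0,0.8,0,0],[0,0,0.8,0,0]]'
python3 - <<'E'
from h import *
go(.4985,-.185,.027,3.4)
E
```

```text
time_s: 18.45
eef_pos: [0.4999, -0.1873, 0.0868]
eef_rot: [0.0, 1.0, 0.029, 0.0]
contact_force: [0.3, -0.5, -1.5]
width: 0.0237
grip_force: 25.0
time_s: 19.45
eef_pos: [0.5, -0.1872, 0.0469]
eef_rot: [0.0, 1.0, 0.029, 0.0]
contact_force: [0.1, -0.6, -0.8]
width: 0.0241
grip_force: 25.0
shift [-0.027 -0.047  0.398] roll -0.12 t 19.45
```

```bash
python3 -m pendant '[[-0.03,-0.04,0.1,0,0],[-0.03,-0.04,0.2,0,0],[-0.03,-0.04,0.28,0,0],[-0.03,-0.04,0.34,0,0],[-0.03,-0.04,0.37,0,0],[-0.03,-0.04,0.38,0,0],[-0.03,-0.04,0.38,0,0],[-0.03,-0.04,0.38,0,0],[-0.03,-0.04,0.38,0,0],[-0.03,-0.04,0.38,0,0]]'; python3 -m pendant '[[-0.01,0,0,0,0],[-0.02,0,0,0,0],[-0.03,0,0,0,0],[-0.04,0,0,0,0],[-0.05,0,0,0,0],[-0.05,0,0,0,0],[-0.05,0,0,0,0],[-0.05,0,0,0,0],[-0.05,0,0,0,0],[-0.05,0,0,0,0]]'
```

```text
time_s: 20.45
eef_pos: [0.4983, -0.1853, 0.0278]
eef_rot: [0.0, 1.0, 0.029, 0.0]
contact_force: [0.4, -0.8, -0.9]
width: 0.024
grip_force: 25.0
time_s: 21.45
eef_pos: [0.4958, -0.1855, 0.0277]
eef_rot: [0.0, 1.0, 0.029, 0.0]
contact_force: [-0.1, 0.1, -1.0]
width: 0.0237
grip_force: 25.0
```

```bash
python3 -m pendant '[[-0.01,0,0.01,0,0],[-0.02,0,0.01,0,0],[-0.03,0,0.01,0,0],[-0.03,0,0.01,0,0],[-0.03,0,0.01,0,0],[-0.03,0,0.01,0,0],[-0.03,0,0.01,0,0],[-0.03,0,0.01,0,0],[-0.03,0,0.01,0,0],[-0.03,0,0.01,0,0]]'; python3 -m pendant '[[-0.01,0,0,0,0],[-0.02,0,0,0,0],[-0.03,0,0,0,0],[-0.03,0,0,0,0],[-0.03,0,0,0,0],[-0.03,0,0,0,0],[-0.03,0,0,0,0],[-0.03,0,0,0,0],[-0.03,0,0,0,0],[-0.03,0,0,0,0]]'
```

```text
time_s: 22.45
eef_pos: [0.4942, -0.1856, 0.0272]
eef_rot: [0.0, 1.0, 0.029, 0.0]
contact_force: [0.7, -0.4, 0.3]
width: 0.0241
grip_force: 25.0
time_s: 23.45
eef_pos: [0.4928, -0.1856, 0.0273]
eef_rot: [0.0, 1.0, 0.029, 0.0]
contact_force: [-0.4, -0.1, -1.0]
width: 0.0241
grip_force: 25.0
```

```bash
python3 -m pendant '[[0,0,0.01,0,0],[0,0,0.01,0,0.3],[0,0,0.01,0,0.5],[0,0,0.01,0,0.6],[0,0,0.01,0,0.6],[0,0,0.01,0,0.6],[0,0,-0.2,0,0.6],[0,0,-0.6,0,0.6],[0,0,-1.2,0,0.6],[0,0,-1.8,0,0.6]]'; python3 -m pendant '[[-0.1,0,-0.5,0,1],[-0.3,0,-1.2,0,1],[-0.6,0,-2,0,1],[-0.9,0,-2.4,0,1],[-0.9,0,-2.4,0,1],[-0.9,0,-2.4,0,1],[-0.9,0,-2.4,0,1],[-0.9,0,-2.4,0,1],[-0.9,0,-2.4,0,1],[-0.9,0,-2.4,0,1]]'
python3 - <<'E'
from h import *
m,im=snap('wrist','p3')
cv2.imwrite('pics/p3z.png',cv2.resize(im[90:260,80:400],None,fx=2.5,fy=2.5)[:,:,::-1]);print(m['position'])
s=arm.get_state();print(s['eef_pos'],yaw())
E
```

```text
time_s: 24.45
eef_pos: [0.4923, -0.1855, 0.1186]
eef_rot: [-0.0, 1.0, 0.029, -0.0]
contact_force: [-0.1, -0.3, -0.6]
width: 0.0528
grip_force: 0.0
time_s: 25.45
eef_pos: [0.4478, -0.188, 0.2366]
eef_rot: [-0.0, 1.0, 0.029, -0.001]
contact_force: [0.8, -0.6, 0.4]
width: 0.0879
grip_force: 0.0
[ 0.5256 -0.1834  0.3831]
[ 0.4478 -0.188   0.2367] 3.2953458105973126
```

View pics/p3z.png

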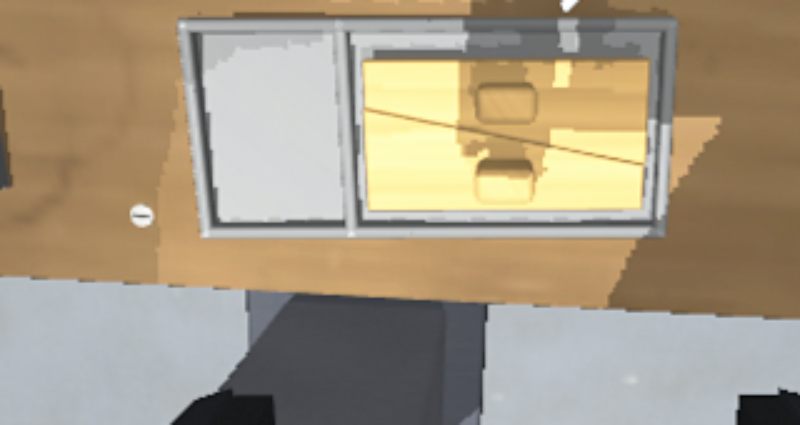

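The picture shows both wedges forming a clean rectangle in the big bay, with the seam from crop px (365,108) to (645,163) and clear of all walls. The small bay is empty, centred at about crop px (276,127). Next is the pot.

```bash
python3 -c "
from h import *
m=arm.camera_model('wrist');print('bay',unproj(m,(190.4,140.8),.008))"
python3 -m pendant '[[0.2,-0.8,0,3,1],[0.6,-1.8,0,3,1],[1,-2.8,0,3,1],[1.4,-3.8,0,3,1],[1.8,-4.8,0,3,1],[2.2,-5.8,0,3,1],[2.5,-6.7,0,3,1],[2.9,-7.6,0,3,1],[3.2,-8.5,0,3,1],[3.6,-9.4,0,3,1]]'; python3 -m pendant '[[0,-0.4,0.2,0,1],[0,-0.4,0.4,0,1],[0,-0.4,0.4,0,1],[0,-0.4,0.4,0,1],[0,-0.4,0.4,0,1],[0,-0.4,0.4,0,1],[0,-0.4,0.4,0,1],[0,-0.4,0.4,0,1],[0,-0.4,0.4,0,1],[0,-0.4,0.4,0,1]]'
cat >> h.py <<'E'
def disc(m,im,near,z,lo,hi,amin=80):
    q=proj(m,[[near[0],near[1],z]])[0]
    for c in sorted(blobs(im,lo,hi,amin),key=lambda c:abs(cv2.pointPolygonTest(c,tuple(map(float,q)),True)) if cv2.pointPolygonTest(c,tuple(map(float,q)),False)<0 else -1)[:2]:
        P=unproj(m,cv2.convexHull(c)[:,0],z)[:,:2].astype(np.float32)
        print('disc px',cv2.boundingRect(c),'circle',cv2.minEnclosingCircle(P),'rect',cv2.minAreaRect(P))
E
python3 - <<'E'
from h import *
m,im=snap('wrist','pot')
disc(m,im,(.6135,.314),.04,(0,0,150),(180,45,255))
s=arm.get_state();print(s['eef_pos'],yaw(),s['joint_pos'])
E
```

```text
bay [[ 0.4726 -0.085   0.008 ]]
time_s: 26.5
eef_pos: [0.5962, 0.2819, 0.2369]
eef_rot: [0.0, 1.0, 0.003, -0.0]
contact_force: [1.8, -0.3, 0.0]
width: 0.0883
grip_force: 0.0
time_s: 27.5
eef_pos: [0.5963, 0.2996, 0.2172]
eef_rot: [-0.0, 1.0, 0.002, 0.0]
contact_force: [-0.0, -0.6, 0.2]
width: 0.0879
grip_force: 0.0
disc px (246, 140, 44, 44) circle ((0.6125859618186951, 0.3142336308956146), 0.02185218222439289) rect ((0.6132559776306152, 0.3141248822212219), (0.042125675827264786, 0.04194645583629608), 0.3206017315387726)
disc px (333, 84, 18, 30) circle ((0.6718409061431885, 0.245759055018425), 0.014322078786790371) rect ((0.6717597246170044, 0.24535886943340302), (0.007791009731590748, 0.027635376900434494), 74.31278228759766)
[0.5962 0.2996 0.2172] 0.28727414494918074 [-0.5031  0.7678 -0.0616  1.4517  0.0537  0.9238 -2.1456]
```

View pics/pot.png

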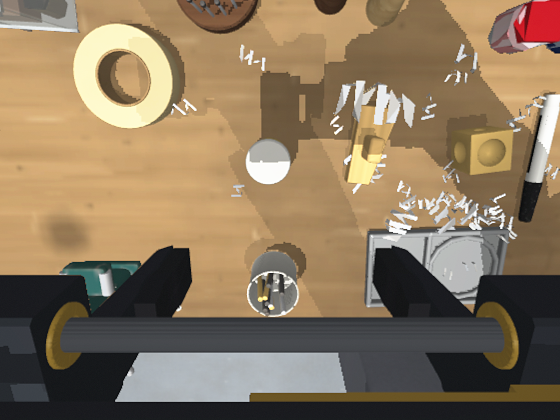

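The pot's lid is at px (268,161), the tin's rim at (273,293), the block at (482,150) and the short tray's top corners at (368,230) and (507,227). The short wedge is at (370,145), clear of the fingers' way.

```bash
python3 -m pendant '[[0.34,-0.3,0.4,0,1],[0.34,-0.3,1.2,0,1],[0.34,-0.3,2,0,1],[0.34,-0.3,2.6,0,1],[0.34,-0.3,3.1,0,1],[0.34,-0.3,3.5,0,1],[0.34,-0.3,3.8,0,1],[0.34,-0.3,4,0,1],[0.34,-0.3,4.1,0,1],[0.34,-0.3,4.1,0,1]]' 15; python3 -m pendant '[[0,0,0,0,0.4],[0,0,0,0,0.4],[0,0,0,0,0.3],[0,0,0,0,0.3],[0,0,0,0,0.3],[0,0,0,0,0.3],[0,0,0,0,0.3],[0,0,0,0,0.3],[0,0,-0.1,0,0.3],[0,0,-0.3,0,0.3]]'; python3 -m pendant '[[0,0,-0.5,0,0.3],[0,0,-1,0,0.3],[0,0,-1.6,0,0.3],[0,0,-2.2,0,0.3],[0,0,-2.6,0,0.3],[0,0,-2.6,0,0.3],[0,0,-2.6,0,0.3],[0,0,-2.6,0,0.3],[0,0,-2.6,0,0.3],[0,0,-2.6,0,0.3]]'
python3 - <<'E'
from h import *
go(.472,-.084,.15,3.4)
m=arm.camera_model('wrist')
E
```

```text
time_s: 28.55
eef_pos: [0.6132, 0.3146, 0.0121]
eef_rot: [0.0, 1.0, 0.002, -0.0]
contact_force: [0.2, -0.4, 0.2]
width: 0.0878
grip_force: 0.0
time_s: 29.55
eef_pos: [0.6125, 0.3144, 0.0268]
eef_rot: [0.0, 1.0, 0.003, -0.001]
contact_force: [0.2, -0.4, -1.3]
width: 0.0422
grip_force: 15.0
time_s: 30.55
eef_pos: [0.6126, 0.3144, 0.156]
eef_rot: [0.001, 1.0, 0.003, -0.001]
contact_force: [0.9, -0.3, -0.5]
width: 0.0428
grip_force: 15.0
shift [-2.852  7.954  0.133] roll -3.11 t 30.55
```

```bash
python3 -m pendant '[[-0.3,0.5,0,-3,0.3],[-0.6,1.4,0,-3,0.3],[-1,2.3,0,-3,0.3],[-1.3,3.2,0,-3,0.3],[-1.7,4.1,0,-3,0.3],[-2,5,0,-3,0.3],[-2.3,5.9,0,-3,0.3],[-2.6,6.8,0,-3,0.3],[-2.86,7.5,0,-3,0.3],[-2.86,7.87,0,-3,0.3]]'; python3 -m pendant '[[0,0,0,0,0.3],[0,0,0,0,0.3],[0,0,0.5,0,0.3],[0,0,1,0,0.3],[0,0,1.5,0,0.3],[0,0,1.8,0,0.3],[0,0,1.8,0,0.3],[0,0,1.8,0,0.3],[0,0,1.8,0,0.3],[0,0,1.8,0,0.3]]'
python3 - <<'E'
from h import *
go(.4718,-.080,.0165,3.4)
E
```

```text
time_s: 31.55
eef_pos: [0.4692, -0.0836, 0.1569]
eef_rot: [0.001, 1.0, 0.026, -0.002]
contact_force: [0.1, 0.5, -0.9]
width: 0.0424
grip_force: 15.0
time_s: 32.55
eef_pos: [0.4728, -0.0793, 0.0681]
eef_rot: [0.0, 1.0, 0.029, 0.001]
contact_force: [0.1, -0.6, -0.2]
width: 0.0423
grip_force: 15.0
shift [-0.024  0.014  1.032] roll -0.1 t 32.55
```

```bash
python3 -m pendant '[[-0.02,0,0.2,0,0.3],[-0.02,0,0.4,0,0.3],[-0.02,0,0.6,0,0.3],[-0.02,0,0.75,0,0.3],[-0.02,0,0.88,0,0.3],[-0.02,0,0.96,0,0.3],[-0.02,0,1.02,0,0.3],[-0.02,0,1.02,0,0.3],[-0.02,0,1.02,0,0.3],[-0.02,0,1.02,0,0.3]]'; python3 -m pendant '[[0,0,0.01,0,0.3],[0,0,0.01,0,0.52],[0,0,0.01,0,0.56],[0,0,0.01,0,0.56],[0,0,0.01,0,0.56],[0,0,0.01,0,0.56],[0,0,-0.2,0,0.56],[0,0,-0.6,0,0.56],[0,0,-1.2,0,0.56],[0,0,-2,0,0.56]]';  python3 -m pendant '[[-0.2,-0.1,-0.6,0,1],[-0.2,-0.3,-1.5,0,1],[-0.2,-0.5,-2.2,0,1],[-0.2,-0.5,-2.4,0,1],[-0.2,-0.5,-2.4,0,1],[-0.2,-0.5,-2.4,0,1],[-0.2,-0.5,-2.4,0,1],[-0.2,-0.5,-2.4,0,1],[-0.2,-0.5,-2.4,0,1],[-0.2,-0.5,-2.4,0,1]]'
python3 - <<'E'
from h import *
m,im=snap('wrist','pot2')
disc(m,im,(.4718,-.08),.044,(0,0,150),(180,45,255))
s=arm.get_state();print(s['eef_pos'],yaw())
cv2.imwrite('pics/pot2z.png',cv2.resize(im[60:270,:],None,fx=1.4,fy=1.4)[:,:,::-1])
E
```

```text
time_s: 33.55
eef_pos: [0.4713, -0.0796, 0.0164]
eef_rot: [0.0, 1.0, 0.029, 0.0]
contact_force: [-0.4, -0.5, -1.0]
width: 0.0426
grip_force: 14.8
time_s: 34.55
eef_pos: [0.4701, -0.0795, 0.117]
eef_rot: [0.0, 1.0, 0.029, -0.001]
contact_force: [1.4, 0.2, -0.2]
width: 0.0494
grip_force: 0.0
time_s: 35.55
eef_pos: [0.4595, -0.0553, 0.2356]
eef_rot: [-0.0, 1.0, 0.029, -0.001]
contact_force: [-0.0, 0.4, -0.4]
width: 0.0883
grip_force: 0.0
disc px (276, 136, 116, 66) circle ((0.46299779415130615, -0.108009472489357), 0.06545494496822357) rect ((0.4689381718635559, -0.10814169049263), (0.06738884001970291, 0.11987407505512238), 3.318431854248047)
disc px (300, 223, 260, 94) circle ((0.35362938046455383, -0.2246568500995636), 0.14868071675300598) rect ((0.35876941680908203, -0.2272389680147171), (0.11698506772518158, 0.29138097167015076), 3.322864055633545)
[ 0.4595 -0.0552  0.2358] 3.2793684405760386
```

View pics/pot2z.png

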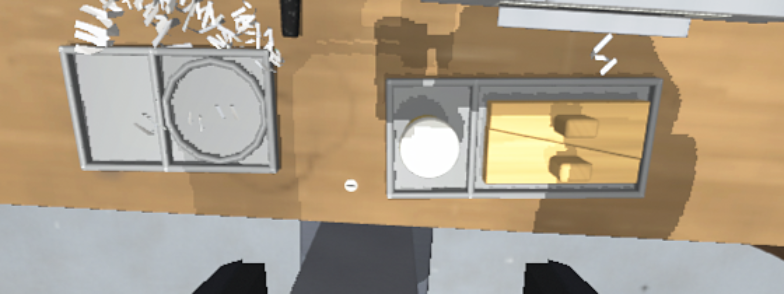

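The pot stands in the small bay (crop px (430,147)) and the wedges are undisturbed. The short tray shows at upper left: outer corners at crop px (61,47), (273,48), (276,172), (84,170), ring spanning x 164–267 and y 58–163.

```bash
python3 - <<'E'
from h import *
m=arm.camera_model('wrist');f=lambda x,y:(x/1.4,60+y/1.4)
a=unproj(m,[f(61,47),f(273,48),f(276,172),f(84,170)],.012)[:,:2];print(a)
print([np.linalg.norm(a[i]-a[(i+1)%4]) for i in range(4)])
for d in (a[0]-a[1],a[3]-a[2]): print('yaw',np.degrees(np.arctan2(-d[0],d[1])))
c=a.mean(0);print('centre',c)
t=np.radians(np.mean([np.degrees(np.arctan2(-d[0],d[1])) for d in (a[0]-a[1],a[3]-a[2])]));yv=np.array([-np.sin(t),np.cos(t)])
print('ring from tray',c-.033*yv,'block bay',c+.043*yv)
r=unproj(m,[f(164,110),f(267,110),f(215,58),f(215,163)],.012)[:,:2];print('ring',r, (r[0]+r[1])/2,(r[2]+r[3])/2)
# tin & block from the earlier wrist picture 'pot' is stale; tin rim from there:
R0=arm.camera_model('wrist')
go(.476,.316,.26,0)
E
```

```text
[[0.5254 0.1987]
 [0.5338 0.0405]
 [0.4383 0.04  ]
 [0.431  0.1947]]
[np.float64(0.15837923538611698), np.float64(0.0955477501096141), np.float64(0.1549184484311104), np.float64(0.0945210052621762)]
yaw 3.0441518872961493
yaw 2.701871416512311
centre [0.4821 0.1185]
ring from tray [0.4838 0.0855] block bay [0.48   0.1614]
ring [[0.483  0.126 ]
 [0.4876 0.0461]
 [0.5241 0.0842]
 [0.4429 0.0888]] [0.4853 0.086 ] [0.4835 0.0865]
shift [ 0.753 -7.394 -0.484] roll 3.28 t 35.6
```

```bash
python3 -m pendant '[[0,-0.7,0,3,1],[-0.1,-1.6,0,3,1],[-0.2,-2.5,0,3,1],[-0.3,-3.4,0,3,1],[-0.4,-4.3,0,3,1],[-0.5,-5.2,0,3,1],[-0.6,-6,0,3,1],[-0.7,-6.7,0,3,1],[-0.83,-7.1,0,3,1],[-0.83,-7.32,0,3,1]]'; python3 -m pendant '[[0,0,0,0,1],[0,0,0,0,1],[0,0,0,0,1],[0,0,0,0,1],[0,0,0,0,1],[0,0,0,0,1],[0,0,0,0,1],[0,0,0,0,1],[0,0,0,0,1],[0,0,0,0,1]]'
python3 - <<'E'
from h import *
m,im=snap('wrist','tin')
disc(m,im,(.474,.308),.05,(0,0,60),(180,60,255))
q=proj(m,[[.474,.308,.05]])[0];print(q)
g=cv2.medianBlur(cv2.cvtColor(im,cv2.COLOR_RGB2GRAY),3);x0,y0=int(q[0])-60,max(int(q[1])-60,0)
c=cv2.HoughCircles(g[y0:y0+120,x0:x0+120],cv2.HOUGH_GRADIENT,1,20,param1=100,param2=15,minRadius=20,maxRadius=36)
if c is not None:
  for k in c[0][:4]: print(k+[x0,y0,0],unproj(m,(k[0]+x0,k[1]+y0),.05)[0],'r mm',k[2]*(m['position'][2]-.05)/337)
s=arm.get_state();print(s['eef_pos'],yaw())
can=im[60:270].copy();cv2.imwrite('pics/tinz.png',cv2.resize(im[y0:y0+120,x0:x0+120],None,fx=4,fy=4)[:,:,::-1])
# shadow/gripper dark block: block top from same view
disc(m,im,(.6254,.0985),.04,(15,60,120),(35,255,255))
E
```

```text
time_s: 36.6
eef_pos: [0.3959, 0.3102, 0.236]
eef_rot: [-0.0, 1.0, 0.004, -0.0]
contact_force: [0.1, -0.5, -0.8]
width: 0.0885
grip_force: 0.0
time_s: 37.6
eef_pos: [0.3973, 0.3079, 0.2362]
eef_rot: [0.0, 1.0, 0.003, 0.0]
contact_force: [0.7, -1.0, -0.6]
width: 0.0884
grip_force: 0.0
disc px (252, 67, 59, 62) circle ((0.4734843373298645, 0.309380441904068), 0.02792711928486824) rect ((0.4735528528690338, 0.30922454595565796), (0.05473727360367775, 0.054950304329395294), 54.69511413574219)
disc px (0, 147, 560, 255) circle ((0.28719043731689453, 0.3105146884918213), 0.3098861575126648) rect ((0.2563965320587158, 0.31171953678131104), (0.6189457774162292, 0.3190748691558838), 87.7594223022461)
[282.5762  97.5307]
[280.5  97.5  23.6] [0.474 0.31  0.05 ] r mm 0.023302798951104355
[0.3973 0.3078 0.2362] 0.28651283132866234
disc px (528, 0, 32, 120) circle ((0.5065046548843384, 0.06206602603197098), 0.05778804421424866) rect ((0.5070093870162964, 0.060874491930007935), (0.11324657499790192, 0.026410933583974838), 15.276481628417969)
disc px (510, 0, 20, 18) circle ((0.5527097582817078, 0.09599444270133972), 0.00984845869243145) rect ((0.5527145862579346, 0.09464898705482483), (0.014114967547357082, 0.016492659226059914), 8.101099967956543)
```

```bash
python3 -m pendant '[[0.6,-0.02,0,0,1],[1.2,-0.02,0,0,1],[1.52,-0.02,0.3,0,1],[1.52,-0.02,0.8,0,1],[1.52,-0.02,1.4,0,1],[1.52,-0.02,2,0,1],[1.52,-0.02,2.5,0,1],[1.52,-0.02,2.8,0,1],[1.52,-0.02,2.9,0,1],[1.52,-0.02,2.9,0,1]]'; python3 -m pendant '[[0,0,0.3,0,1],[0,0,0.6,0,1],[0,0,0.9,0,1],[0,0,1.2,0,1],[0,0,1.4,0,1],[0,0,1.5,0,1],[0,0,1.52,0,1],[0,0,1.52,0,0.6],[0,0,1.52,0,0.5],[0,0,1.52,0,0.4]]' 25; python3 -m pendant '[[0,0,0,0,0.4],[0,0,0,0,0.4],[0,0,0,0,0.4],[0,0,0,0,0.4],[0,0,0,0,0.4],[0,0,-0.1,0,0.4],[0,0,-0.4,0,0.4],[0,0,-0.9,0,0.4],[0,0,-1.4,0,0.4],[0,0,-1.7,0,0.4]]'
python3 - <<'E'
from h import *
go(.484,.086,.019,0.3)
E
```

```text
time_s: 38.65
eef_pos: [0.4731, 0.3091, 0.0908]
eef_rot: [0.0, 1.0, 0.002, -0.0]
contact_force: [0.2, -0.1, 0.3]
width: 0.0884
grip_force: 0.0
time_s: 39.65
eef_pos: [0.4737, 0.3094, 0.0157]
eef_rot: [-0.0, 1.0, 0.002, 0.0]
contact_force: [-0.9, -0.2, -1.0]
width: 0.0663
grip_force: 0.0
time_s: 40.65
eef_pos: [0.4738, 0.3096, 0.1026]
eef_rot: [-0.001, 1.0, 0.002, 0.001]
contact_force: [1.0, -0.0, -1.6]
width: 0.0528
grip_force: 25.0
shift [0.178 4.475 1.667] roll -0.02 t 40.65
```

```bash
python3 -m pendant '[[0,0.2,0,0,0.4],[0.05,0.6,0,0,0.4],[0.1,1.1,0,0,0.4],[0.1,1.7,0,0,0.4],[0.15,2.3,0,0,0.4],[0.18,2.9,0,0,0.4],[0.18,3.5,0,0,0.4],[0.18,4,0,0,0.4],[0.18,4.3,0,0,0.4],[0.18,4.47,0,0,0.4]]'; python3 -m pendant '[[0,0,0.1,0,0.4],[0,0,0.3,0,0.4],[0,0,0.6,0,0.4],[0,0,0.8,0,0.4],[0,0,1,0,0.4],[0,0,1.1,0,0.4],[0,0,1.2,0,0.4],[0,0,1.2,0,0.4],[0,0,1.2,0,0.4],[0,0,1.2,0,0.4]]'
python3 - <<'E'
from h import *
go(.484,.086,.020,0.3);print(arm.get_state()['eef_pos'])
E
```

```text
time_s: 41.65
eef_pos: [0.4824, 0.0828, 0.0998]
eef_rot: [0.001, 1.0, 0.001, -0.001]
contact_force: [0.2, -0.5, -2.6]
width: 0.0525
grip_force: 25.0
time_s: 42.65
eef_pos: [0.4837, 0.0857, 0.0406]
eef_rot: [-0.0, 1.0, 0.002, 0.0]
contact_force: [-0.5, 0.6, -3.2]
width: 0.0528
grip_force: 25.0
shift [ 0.005 -0.005  0.412] roll -0.03 t 42.65
[0.4837 0.0857 0.0406]
```

```bash
python3 -m pendant '[[0,0,0.1,0,0.4],[0,0,0.2,0,0.4],[0,0,0.28,0,0.4],[0,0,0.34,0,0.4],[0,0,0.38,0,0.4],[0,0,0.41,0,0.4],[0,0,0.42,0,0.4],[0,0,0.42,0,0.4],[0,0,0.42,0,0.4],[0,0,0.42,0,0.4]]'; python3 -m pendant '[[0,0,0,0,0.65],[0,0,0,0,0.75],[0,0,0,0,0.85],[0,0,0,0,0.85],[0,0,0,0,0.85],[0,0,0,0,0.85],[0,0,-0.2,0,0.85],[0,0,-0.6,0,0.85],[0,0,-1.2,0,0.85],[0,0,-2,0,0.85]]'
python3 - <<'E'
from h import *
s=arm.get_state();print(s['eef_pos'],yaw())
go(.57,.13,.24,0)
E
```

```text
time_s: 43.65
eef_pos: [0.4834, 0.0857, 0.0195]
eef_rot: [0.0, 1.0, 0.002, 0.0]
contact_force: [-2.0, 1.1, 3.6]
width: 0.0524
grip_force: 24.9
time_s: 44.65
eef_pos: [0.4824, 0.0855, 0.1199]
eef_rot: [0.0, 1.0, 0.003, -0.001]
contact_force: [0.5, -0.3, -0.5]
width: 0.075
grip_force: 0.0
[0.4824 0.0855 0.1199] 0.2992452681452672
shift [ 1.75  -0.879 -2.406] roll 0.3 t 44.65
```

```bash
python3 -m pendant '[[0,0,-0.8,0,1],[0.2,0,-1.6,0,1],[0.5,-0.1,-2.2,0,1],[0.9,-0.2,-2.4,0,1],[1.2,-0.25,-2.4,0,1],[1.32,-0.25,-2.4,0,1],[1.32,-0.25,-2.4,0,1],[1.32,-0.25,-2.4,0,1],[1.32,-0.25,-2.4,0,1],[1.32,-0.25,-2.4,0,1]]'
python3 - <<'E'
from h import *
m,im=snap('wrist','blk');h=cv2.cvtColor(im,cv2.COLOR_RGB2HSV)
q=proj(m,[[.6254,.0965,.04]])[0];print(q,h[int(q[1])-14,int(q[0])-14],h[int(q[1])+14,int(q[0])+14],h[int(q[1])-14,int(q[0])+40])
for lo in [(15,90,170),(20,90,140)]: disc(m,im,(.6254,.0965),.04,lo,(35,255,255))
disc(m,im,(.484,.086),.054,(0,0,60),(180,60,255))
print(arm.get_state()['eef_pos'],yaw())
x0,y0=int(q[0])-50,int(q[1])-50
can=np.zeros((600,800,3),np.uint8);b=cv2.resize(im[max(y0,0):y0+100,x0:x0+100],None,fx=3,fy=3);can[:b.shape[0],:b.shape[1]]=b;can[180:600,240:]=im;can[:b.shape[0],:300]=b[:, :300];print(x0,max(y0,0))
cv2.imwrite('pics/blkz.png',can[:,:,::-1])
E
```

```text
time_s: 45.65
eef_pos: [0.5486, 0.0984, 0.239]
eef_rot: [0.0, 1.0, 0.003, -0.001]
contact_force: [0.0, -0.5, 0.5]
width: 0.0885
grip_force: 0.0
[284.6007  97.158 ] [ 20 130 190] [ 25 108 252] [ 17 111 143]
disc px (0, 0, 415, 283) circle ((0.5694657564163208, 0.20154236257076263), 0.26213338971138) rect ((0.5642649531364441, 0.20151425898075104), (0.28875091671943665, 0.44403573870658875), 0.3092140555381775)
disc px (262, 132, 180, 153) circle ((0.5173361897468567, 0.033919233828783035), 0.10572588443756104) rect ((0.5161341428756714, 0.010363399982452393), (0.1932711899280548, 0.16670304536819458), 18.906278610229492)
disc px (260, 76, 44, 46) circle ((0.6238864064216614, 0.09921184927225113), 0.026779429987072945) rect ((0.6235920786857605, 0.09934734553098679), (0.03939139097929001, 0.039050936698913574), 7.954586029052734)
disc px (159, 54, 36, 81) circle ((0.6258478760719299, 0.2018873244524002), 0.03962181881070137) rect ((0.6255828738212585, 0.2033202052116394), (0.03245167061686516, 0.07414813339710236), 82.77320861816406)
disc px (193, 142, 145, 121) circle ((0.5046219825744629, 0.11702058464288712), 0.08572035282850266) rect ((0.5193897485733032, 0.11564833670854568), (0.1285494863986969, 0.14712372422218323), 1.63957679271698)
disc px (172, 283, 221, 35) circle ((0.38445591926574707, 0.09770026803016663), 0.12697099149227142) rect ((0.4050137400627136, 0.09769205003976822), (0.2537370026111603, 0.04395462945103645), 89.97714233398438)
[0.5488 0.0985 0.2391] 0.29407386906651767
234 47
```

View pics/blkz.png

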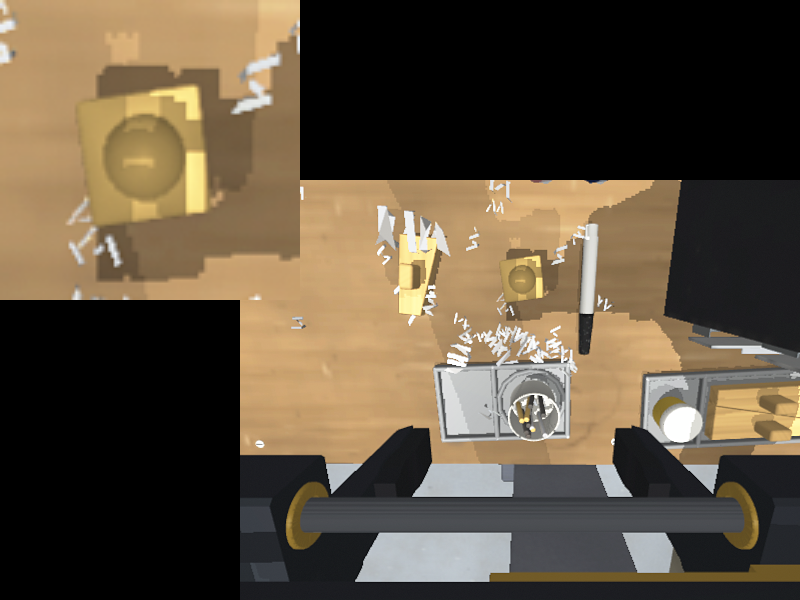

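The block shows at full-image px (281,98), yaw about +8°, 39 mm square. The tin stands upright in the ring. A pen lies 65 mm to the right of the block, so I open the fingers only partly.

```bash
python3 -m pendant '[[0.6,0,0,-4,0.66],[1.2,0,0.2,-7.7,0.66],[1.5,0,0.8,-7.7,0.66],[1.5,0,1.5,-7.7,0.66],[1.5,0,2.2,-7.7,0.66],[1.5,0,2.7,-7.7,0.66],[1.5,0,3,-7.7,0.66],[1.5,0,3,-7.7,0.66],[1.5,0,3,-7.7,0.66],[1.5,0,3,-7.7,0.66]]'; python3 -c "
from h import *
go(.6236,.0993,.014,8);print(arm.get_state()['width'])"
```

```text
time_s: 46.7
eef_pos: [0.6256, 0.0993, 0.0908]
eef_rot: [-0.0, 0.998, 0.07, 0.002]
contact_force: [0.3, 0.4, 0.7]
width: 0.0583
grip_force: 0.0
shift [-0.044 -0.006  1.537] roll -0.02 t 46.7
0.05829699736210782
```

```bash
python3 -m pendant '[[-0.03,0,0.3,0,0.66],[-0.03,0,0.6,0,0.66],[-0.03,0,0.9,0,0.66],[-0.03,0,1.2,0,0.66],[-0.03,0,1.4,0,0.66],[-0.03,0,1.5,0,0.66],[-0.03,0,1.53,0,0.66],[-0.03,0,1.53,0,0.2],[-0.03,0,1.53,0,0.2],[-0.03,0,1.53,0,0.2]]' 45; python3 -m pendant '[[0,0,0,0,0.2],[0,0,0,0,0.2],[0,0,0,0,0.2],[0,0,0,0,0.2],[0,0,-0.1,0,0.2],[0,0,-0.4,0,0.2],[0,0,-0.9,0,0.2],[0,0,-1.5,0,0.2],[0,0,-1.9,0,0.2],[0,0,-2,0,0.2]]'
python3 - <<'E'
from h import *
go(.480,.166,.06,3)
E
```

```text
time_s: 47.7
eef_pos: [0.6234, 0.0988, 0.0133]
eef_rot: [-0.0, 0.998, 0.07, 0.001]
contact_force: [0.9, -0.1, -0.2]
width: 0.0397
grip_force: 45.0
time_s: 48.7
eef_pos: [0.6242, 0.0991, 0.1156]
eef_rot: [-0.0, 0.998, 0.07, 0.002]
contact_force: [1.8, 0.8, -3.5]
width: 0.0397
grip_force: 45.0
shift [-2.675 -1.725  1.101] roll 4.97 t 48.7
```

```bash
python3 -m pendant '[[-0.2,-0.2,0,2,0.2],[-0.6,-0.6,0,5,0.2],[-1,-1,0,5,0.2],[-1.4,-1.3,0,5,0.2],[-1.8,-1.6,0,5,0.2],[-2.2,-1.72,0,5,0.2],[-2.5,-1.72,0,5,0.2],[-2.67,-1.72,0,5,0.2],[-2.67,-1.72,0.2,5,0.2],[-2.67,-1.72,0.5,5,0.2]]'; python3 -m pendant '[[0,0,0.2,0,0.2],[0,0,0.4,0,0.2],[0,0,0.6,0,0.2],[0,0,0.6,0,0.2],[0,0,0.6,0,0.2],[0,0,0.6,0,0.2],[0,0,0.6,0,0.2],[0,0,0.6,0,0.2],[0,0,0.6,0,0.2],[0,0,0.6,0,0.2]]'
python3 - <<'E'
from h import *
go(.480,.166,.018,3);print(arm.get_state()['eef_pos'])
E
```

```text
time_s: 49.7
eef_pos: [0.4803, 0.1655, 0.0875]
eef_rot: [-0.0, 1.0, 0.026, 0.001]
contact_force: [1.0, -0.4, -3.3]
width: 0.0396
grip_force: 45.0
time_s: 50.7
eef_pos: [0.4788, 0.1654, 0.0579]
eef_rot: [-0.0, 1.0, 0.026, 0.0]
contact_force: [-0.1, -0.5, -3.7]
width: 0.0398
grip_force: 45.0
shift [ 0.024 -0.011  0.797] roll -0.02 t 50.7
[0.4788 0.1654 0.0579]
```

```bash
python3 -m pendant '[[0,0,0.2,0,0.2],[0,0,0.4,0,0.2],[0,0,0.55,0,0.2],[0,0,0.65,0,0.2],[0,0,0.72,0,0.2],[0,0,0.77,0,0.2],[0,0,0.8,0,0.2],[0,0,0.81,0,0.2],[0,0,0.81,0,0.2],[0,0,0.81,0,0.2]]'; python3 -m pendant '[[0,0,0,0,0.55],[0,0,0,0,0.55],[0,0,0,0,0.55],[0,0,0,0,0.55],[0,0,0,0,0.55],[0,0,-0.1,0,0.55],[0,0,-0.4,0,0.55],[0,0,-0.9,0,0.55],[0,0,-1.6,0,0.55],[0,0,-2.4,0,0.55]]'; python3 -m pendant '[[0,0,-0.8,0,1],[-0.2,0.2,-1.6,0,1],[-0.5,0.6,-2.2,0,1],[-0.8,1.2,-2.6,0,1],[-0.8,1.8,-2.6,0,1],[-0.8,2,-2.6,0,1],[-0.8,2,-2.6,0,1],[-0.8,2,-2.6,0,1],[-0.8,2,-2.6,0,1],[-0.8,2,-2.6,0,1]]'
python3 - <<'E'
from h import *
m,im=snap('wrist','fin');cv2.imwrite('pics/finz.png',cv2.resize(im[:280],None,fx=1.4,fy=1.4)[:,:,::-1]);print(arm.get_state()['eef_pos'])
E
```

```text
time_s: 51.7
eef_pos: [0.4789, 0.1654, 0.0174]
eef_rot: [-0.0, 1.0, 0.026, 0.0]
contact_force: [0.1, 0.6, -3.2]
width: 0.0396
grip_force: 45.0
time_s: 52.7
eef_pos: [0.4779, 0.165, 0.1381]
eef_rot: [0.001, 1.0, 0.026, -0.001]
contact_force: [1.0, -0.4, 0.2]
width: 0.0484
grip_force: 0.0
time_s: 53.7
eef_pos: [0.4439, 0.0648, 0.2669]
eef_rot: [-0.0, 1.0, 0.027, -0.0]
contact_force: [-0.6, 1.0, -0.0]
width: 0.0885
grip_force: 0.0
[0.4439 0.0645 0.2669]
```

View pics/finz.png

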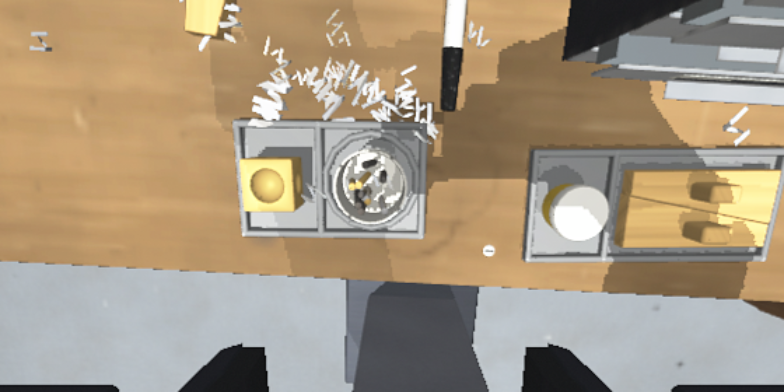

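The final view shows the block in the square bay (crop px (268,185)), the tin upright in the ring (370,183), and the pot and wedges in place. I check that the block is clear of the left wall.

```bash
python3 - <<'E'
from h import *
m=arm.camera_model('wrist')
P=unproj(m,np.array([(240,160),(295,157),(295,210),(243,212)])/1.4,.044)[:,:2];print(P,P.mean(0))
a=unproj(m,np.array([(234,121),(426,121),(424,237),(243,237)])/1.4,.012)[:,:2];print('tray',a,a.mean(0))
W=unproj(m,np.array([(242,128),(248,232)])/1.4,.012)[:,:2];print('left inner wall top',W)
t=np.radians(2.9);Rm=np.array([[np.cos(t),np.sin(t)],[-np.sin(t),np.cos(t)]]);print('block in tray',(P.mean(0)-[.4821,.1185])@Rm.T)
E
```

```text
[[0.4969 0.1854]
 [0.5014 0.1437]
 [0.4612 0.1441]
 [0.4574 0.1848]] [0.4792 0.1645]
tray [[0.525  0.199 ]
 [0.5334 0.0447]
 [0.4387 0.0394]
 [0.4301 0.1957]] [0.4818 0.1197]
left inner wall top [[0.52   0.1928]
 [0.4348 0.1912]]
block in tray [-0.0005  0.0461]
```

```bash
python3 -c "
from workcell import arm
print(arm.job_done())"
```

```text
the job is handed in; nothing more can be done
None
```

Both kits are packed as asked, in the order asked, and handed in at about 54 s; the spare short wedge was left alone, and the last view showed every part in its place and the tin upright.

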